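# Hook and close the bay cover of a radio amplifier

### The job

Close the open bay on top of the amplifier with its silver cover, which is parked half under the low wooden shelf. Draw the cover out, set it down flat on the bench clear of the shelf and let go; then take it again by its red pull, tilt it to hook the yellow tongue under the amplifier's yellow lip, and lower the other end without letting go until the cover lies flat and flush in the bay. Do not disturb the speaker, the screw dish, the spray can or the mouse.

Things in the scene. Friction and masses are not known exactly. Their poses are not given: they have to be found in the camera images.
- cover_centre (a point): Centre of the loose silver cover, 4 mm above its underside. Cover: 150 mm long (x), 56 mm wide (y), 8 mm thick, 0.18 to 0.35 kg. Axes: +x to its tail, -x to its tongue, z up from its top. It starts right way up on the bench, tongue end 65 to 95 mm out from under the shelf's front edge; it can be gripped there across its width.
- cover_tongue (a point): Middle of the tip edge of the cover's yellow tongue (the last 18 mm at the -x end, full width, only 5 mm thick, flush with the underside): 75 mm from the centre along -x, 2.5 mm above the underside. Axes as the cover's.
- cover_pull (a point): Centre of the cover's red pull, an upright bar across the cover: 10 mm thick along the cover's x, 44 mm long along y, 8 to 38 mm above the underside (30 mm above the top face). This point is 23 mm above the underside, 50 mm from the centre towards the tail, 25 mm from the tail edge. Axes as the cover's. It starts under the shelf.
- bay (a point): Centre of the bay at the height of its ledges: 72 mm above the bench, 8 mm below the top deck. +x from lip to rear wall, z up. Walls at x = +-77 mm and y = +-30.5 mm. Ledge all round: 45 mm deep at the lip end, 12 mm at the rear, 6 mm along the sides; 27 mm deeper pocket inside. Seated, the cover is flush with the deck, its centre 4 mm above this point, axes agreeing.
- lip (a point): Middle of the lower edge of the yellow lip that overhangs the bay's -x end: 63 mm from the bay's centre along -x, 9 mm above the ledge. The lip reaches from there 14 mm to the end wall (a slot 9 mm high, 14 mm deep), is 80 mm wide and 4 mm thick. The cover is too long to go in flat past it. Axes as the bay's.
- amp: The amplifier, a fixed dark metal box 240 mm (x) by 220 mm (y) by 80 mm high, bay along x in the middle of its top, display and knobs on its -x face. Origin on the bench under its centre and the bay's. It stands to the robot's left or right, the shelf on the other side, each turned up to 0.25 rad.
- riser: Low fixed wooden shelf: board 160 mm deep (x), 220 mm wide (y), underside 46 mm and top 56 mm above the bench, on a 14 mm thick wall at either side. Origin on the bench under the middle of its front edge; the shelf extends along its +x, the free bench lies at its -x.
- speaker: Bystander: black loudspeaker 70 by 90 by 65 mm high, standing on the shelf towards the back and its +y side; origin under its centre.
- dish: Bystander: blue open dish of screws, 50 by 50 by 14 mm high, on the amplifier's top deck, 70 to 80 mm to the +y side of the bay's middle line; origin under its centre.
- can: Bystander: orange spray can, 52 mm diameter, 150 mm high, standing on the bench beyond and between amplifier and shelf; origin under its centre.
- mouse: Bystander: black computer mouse, 100 by 56 by 33 mm high, on the bench close to the robot in the middle; origin under its centre.
Not all that is in view belongs to the job. What is shaped like the part that bears cover_centre but green is not meant.

How it is judged:
By the outcome, as a careful person would: the job done as asked, in the order asked, and still so for the second after the job is handed in, with the robot touching nothing.
It also fails if it takes over 64 s, if anything falls off the work surface, if the arm or the gripper's body presses on something with over 40 N, if the wrist force passes 120 N, or if a joint passes its speed limit or range.

### The arm

A 6-joint arm with a two-finger parallel gripper is mounted at the origin on the work surface. World frame = base frame: x ahead of the robot, y to its left, z up, the work surface at z = 0. Lengths are in m, angles in rad, forces in N, time in s.
With the tool pointing down it reaches from about 0.375 to 0.975 m from the base axis. Payload 3.8 kg.
Tool frame: the origin (TCP) lies at the very end of the fingers, on their centre line; the grasp point (between the pads) lies 19 mm behind it; z points along the fingers, y is the direction in which the jaws open and shut (so a half turn about z gives the same grasp; the last joint's range is limited). The gripper opens to 85 mm and grips with 20 to 120 N. Pads are 22 mm wide; open, the fingers measure 114 mm over their backs; the gripper's body (76 mm by 85 mm) begins 54 mm behind the grasp point. The pads swing forward as they close: fully open they stand 13 mm farther back than shut.
Start: joints at [-1.151, 0.264, 1.604, -0, 1.274, -0.037], TCP at [0.298, -0.606, 0.231] pointing down, gripper open.
Joint ranges: [-2.63, 2.63], [-0.94, 2.18], [0.31, 2.57], [-1.31, 4.45], [0, 2.66], [-2.55, 2.55]. Speed limits (rad/s): [2.57, 2.57, 3.14, 3.14, 3.14, 3.14].

### API

Orientations are given as a rotation vector (axis times angle).
In Python, from workcell import bot, viewer gives the robot as it stands.
- The arm moves only by the tool jog_arm, never from a script. Its argument "motion" is a list of rows, each an object of numbers: "dx", "dy", "dz": the shift along the world's x, y, z in cm; "turn": the turn about the world's z in rad. A call has 1 to 12 rows; each row shifts and turns the commanded pose from where the row before left it; what a row does not reach is not made up. A row lasts 1/12 s, in which the tool goes at most 41.7 mm and 7.16 degrees, less where a joint would pass 70% of its speed; a pose out of reach is approached as far as the arm can. A call is refused whole if a number of a shift passes 4.17 or a number of a turn 0.125, either way. A call with a gripper value outside its range is refused whole. "fingers" is the finger opening in cm, from 0 to 8.54, set as the call begins (left out, the last holds). The fingers move at their own pace and stop on an object; "grip_force" is the grip in N (left out, the last holds). Time passes only in rows, so rows that do not move let the fingers close. It gives the time, the measured TCP pose, the force and the opening at its end, in the units of the state.
- bot.read_state(): the state, without advancing time (a new reading comes with each control period).
- viewer.read_camera(name): name is "scene" or "top"; returns (picture, depth): 480x640x3 uint8, red, green, blue; 480x640 float32, m along the optical axis (not along the pixel's ray), 0 where there is no reading.
- viewer.camera_info(name): a dict with "vertical_fov" (degrees; the focal length in pixels is half the picture's height over the tangent of half this angle, whatever the lens; pixels are square), "cx", "cy" (the principal point, pixels), "dist" ([k1, k2, p1, p2, k3] as OpenCV has them; the pictures are not rectified), "R" (3x3) and "t" (3): a world point X has camera coordinates R X + t. Camera axes: x right, y down, z forward; pixel columns grow to the right and rows downward; lengths in m; the calibration is good to about 2 mm. A picture is of the moment at which its call begins. camera_info takes no time and is no camera call.
- bot.finish_job(): hands the job in, once; it reports no verdict.
The state is a dict: "time": time; "q": joint angles; "joint_vel": joint speeds; "joint_torque": joint torques, N m; "tool_pos": TCP position; "tcp_rot": TCP orientation; "wrist_force": force on the tool from outside, world axes, zero at the start; "torque": the same for the moment, N m; "width": opening from 0.0 (shut) to 1.0 (fully open).
Only numpy, scipy, OpenCV 4.12 (cv2) and the standard library are available. Lean on these libraries where they do the work, as an engineer would, in place of code of your own. Each camera call takes 0.05 s, during which the arm holds its last target. There are 200 camera calls.

## Working session

There is one attempt and no reset: what is moved stays moved. The work goes in short steps, Python scripts to look and compute and a tool call to move; the robot and the scene stay as the last step left them, time stands still between calls to the robot, and variables do not carry over. Pictures are saved under pics/ and viewed, about 8 in all and at most 12, crops included, and the job is handed in when it is done.

Besides the shell and the picture viewer there is one more tool, called by a JSON object that holds its "name" and its "arguments", one argument or row to a line. jog_arm: Moves the arm, as the interface text tells. Its arguments: {"type":"object","properties":{"motion":{"type":"array"},"fingers":{"type":"number"},"grip_force":{"type":"number"}},"required":["motion"]}

```bash
mkdir -p pics; ls; cat > h.py <<'E'
import numpy as np, cv2
from workcell import bot, viewer
def cam(n):
    i=viewer.camera_info(n); f=240/np.tan(np.radians(i['vertical_fov'])/2)
    K=np.array([[f,0,i['cx']],[0,f,i['cy']],[0,0,1.]]); return K,np.array(i['dist'],float),np.array(i['R']),np.array(i['t'])
def rays(n,px):
    K,d,R,t=cam(n); u=cv2.undistortPoints(np.array(px,float).reshape(-1,1,2),K,d).reshape(-1,2)
    return -R.T@t, np.c_[u,np.ones(len(u))]@R, u
def onz(n,px,z):
    c,D,_=rays(n,px); return c+D*((z-c[2])/D[:,2])[:,None]
def cloud(n,depth):
    v,u=np.mgrid[:480,:640]; c,D,_=rays(n,np.c_[u.ravel(),v.ravel()])
    return (c+D*depth.reshape(-1,1)).reshape(480,640,3)
def proj(n,X):
    K,d,R,t=cam(n); return cv2.projectPoints(np.array(X,float).reshape(-1,3),cv2.Rodrigues(R)[0],t,K,d)[0].reshape(-1,2)
def save(n,f):
    im,de=viewer.read_camera(n); cv2.imwrite('pics/'+f,im[:,:,::-1]); np.savez('pics/'+f+'.npz',im=im,de=de); return im,de
E
python3 - <<'E'
from h import *
print(bot.read_state())
for n in('top','scene'):
    save(n,n+'0.png'); K,d,R,t=cam(n); print(n,K[0,0],d,-R.T@t,R[2])
E
```

```text
pics
{'time': 0.0, 'q': array([-1.15090454e+00,  2.64765187e-01,  1.60535236e+00,  1.54588510e-06,
        1.27370400e+00, -3.69119618e-02]), 'joint_vel': array([-5.58217154e-04, -2.50378650e-04, -3.95603542e-04,  5.35837706e-04,
       -7.10532379e-05,  1.98500942e-04]), 'joint_torque': array([ 3.86465599e-04, -5.15112376e+01, -3.67314005e+01,  3.48389358e-05,
        1.30702194e-02,  1.86037170e-06]), 'tool_pos': array([ 0.29742751, -0.60513513,  0.22996561]), 'tcp_rot': array([-3.05787238e+00, -7.10826931e-01,  6.63601465e-04]), 'wrist_force': array([ 0.26182888, -0.47558404,  0.10130615]), 'torque': array([0.04547106, 0.0144894 , 0.00716755]), 'width': 1.0000232339095336}
top 556.6899812652406 [-0.11049942  0.          0.          0.          0.        ] [0.38886792 0.13442924 1.30632266] [ 0.16943659  0.00223934 -0.98553855]
scene 500.643784180741 [-0.14058474  0.          0.          0.          0.        ] [1.28539482 0.51886399 0.88165413] [-0.60674992 -0.3410914  -0.71799108]
```

View pics/top0.png

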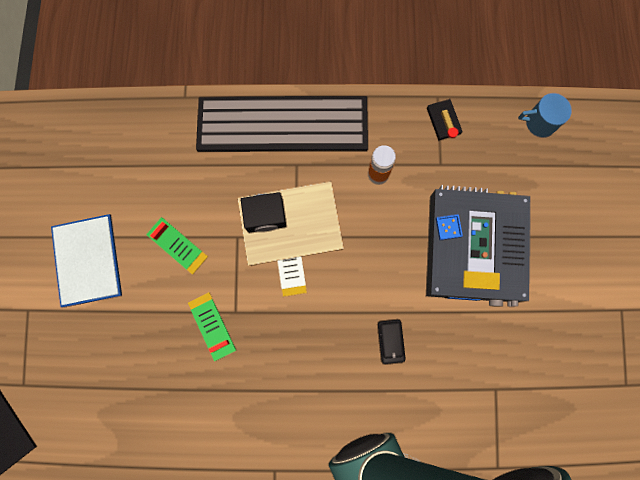

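View pics/scene0.png

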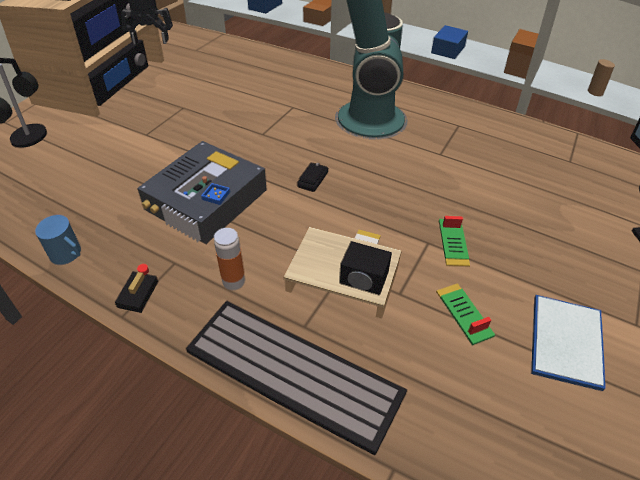

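The top view (image up = +x, left = +y) shows three cover-shaped things. The silver one at (291,275), with its yellow tongue at (293,291), lies half under the shelf. Green ones lie at (177,245) and (212,327). The silver one fits the description because the tail with its pull is under the shelf. The amp is at (480,245) with its lip at (482,280), the dish is at (449,227), and the mouse is at (391,341). Next I measure and take one confirming crop.

```bash
python3 - <<'E'
from h import *
z=np.load('pics/top0.png.npz'); im,de=z['im'],z['de']; P=cloud('top',de)
hsv=cv2.cvtColor(im,cv2.COLOR_RGB2HSV); H,S,V=cv2.split(hsv)
def rect(m,zz,name):
    m=m.astype(np.uint8); n,l,st,c=cv2.connectedComponentsWithStats(m)
    k=1+np.argmax(st[1:,4]); cs,_=cv2.findContours((l==k).astype(np.uint8),0,2); c=max(cs,key=cv2.contourArea).reshape(-1,2)
    W=onz('top',c,zz)[:,:2]; r=cv2.minAreaRect((W*1000).astype(np.float32)); print(name,st[k,4],'c',np.round(r[0],1),'size',np.round(r[1],1),'ang',round(r[2],1),'depth z',np.round(np.median(P[...,2][l==k]),4))
    print('   box',np.round(cv2.boxPoints(r),1).tolist())
v,u=np.mgrid[:480,:640]
def roi(a,b,c,d): return (u>=a)&(u<b)&(v>=c)&(v<d)
yel=(H>18)&(H<32)&(S>170)&(V>150)
rect(yel&roi(270,315,280,300),.005,'tongue')
rect(((S<40)&(V>170)|((V<80)&(v>262)))&roi(272,310,255,292),.008,'silver')
rect(yel&roi(455,510,262,295),.085,'lip')
Z=P[...,2]
rect((Z>.07)&(Z<.09)&roi(415,545,180,310),.08,'deck')
rect((Z>.03)&(Z<.075)&roi(466,500,205,275),.08,'bayhole')
rect((Z>.048)&(Z<.064)&roi(230,350,175,270),.056,'shelf')
rect((H>105)&(H<125)&(S>150)&roi(430,468,210,245),.094,'dish')
rect((V<70)&roi(370,412,312,370),.033,'mouse')
rect((Z>.1)&roi(360,405,140,190),.15,'can')
rect((Z>.1)&roi(235,295,185,240),.121,'speaker')
a=cv2.resize(im[175:305,230:350],None,fx=3.3,fy=3.3,interpolation=2); b=cv2.resize(im[175:305,420:540],None,fx=3.3,fy=3.3,interpolation=2)
cv2.imwrite('pics/crop1.png',np.hstack([a,b])[:,:,::-1])
E
```

```text
tongue 173 c [478.9 217.4] size [16.5 55.7] ang 9.5 depth z 0.0059
   box [[466.1000061035156, 243.5], [475.29998779296875, 188.60000610351562], [491.6000061035156, 191.3000030517578], [482.3999938964844, 246.3000030517578]]
silver 619 c [521.4 224.1] size [67.3 56. ] ang 9.0 depth z 0.0089
   box [[483.70001220703125, 246.5], [492.5, 191.10000610351562], [559.0, 201.6999969482422], [550.2000122070312, 257.0]]
lip 578 c [ 495.6 -202.2] size [79.4 36.1] ang 86.2 depth z 0.086
   box [[474.8999938964844, -240.60000610351562], [510.8999938964844, -243.0], [516.2000122070312, -163.89999389648438], [480.20001220703125, -161.5]]
deck 9232 c [ 581.6 -207.2] size [223.8 252.6] ang 85.7 depth z 0.0807
   box [[447.29998779296875, -309.3999938964844], [699.2000122070312, -328.20001220703125], [715.7999877929688, -105.0999984741211], [463.8999938964844, -86.30000305175781]]
bayhole 1434 c [ 584.7 -207.4] size [ 61.1 137.6] ang 85.5 depth z 0.0597
   box [[513.7000122070312, -232.39999389648438], [650.9000244140625, -243.3000030517578], [655.7000122070312, -182.39999389648438], [518.5, -171.6000
[... 370 characters left out ...]
153.60000610351562], [635.5, -101.9000015258789]]
mouse 916 c [362.3  -4.5] size [96.7 54. ] ang 5.8 depth z 0.0319
   box [[311.5, 17.600000381469727], [316.8999938964844, -36.20000076293945], [413.1000061035156, -26.5], [407.70001220703125, 27.299999237060547]]
can 552 c [751.9  20. ] size [50.7 64.4] ang 71.0 depth z 0.1491
   box [[713.2000122070312, 6.5], [774.0999755859375, -14.5], [790.5999755859375, 33.400001525878906], [729.7000122070312, 54.400001525878906]]
speaker 1417 c [643.3 278.7] size [79.7 93.2] ang 8.6 depth z 0.1214
   box [[597.0, 318.79998779296875], [610.7999877929688, 226.6999969482422], [689.5999755859375, 238.60000610351562], [675.7999877929688, 330.70001220703125]]
```

View pics/crop1.png

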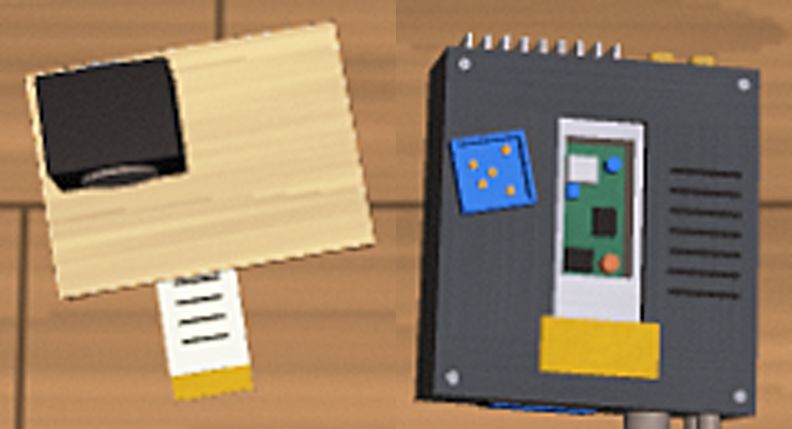

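The crop confirms the silver cover, with its yellow tongue at the front and its tail under the shelf. Measured sizes match the given ones: cover 56 mm wide, shelf 161×220 mm, lip 79 mm.

- Cover: tip at (471,216) mm, yaw 0.16.
- Bay: centre at (576.5,−207.5) mm, yaw −0.077. The rear wall and the lip agree on this.

Now I move over the tongue end.

{"name": "jog_arm", "arguments": {
  "motion": [
    {"dx": 1, "dy": 3.94, "turn": -0.014},
    {"dx": 1, "dy": 3.94, "turn": -0.014},
    {"dx": 1, "dy": 3.94, "turn": -0.014},
    {"dx": 1, "dy": 3.94, "turn": -0.014},
    {"dx": 1, "dy": 3.94, "turn": -0.014},
    {"dx": 1, "dy": 3.94, "turn": -0.014},
    {"dx": 1, "dy": 3.94, "turn": -0.014},
    {"dx": 1, "dy": 3.94, "turn": -0.014},
    {"dx": 1, "dy": 3.94, "turn": -0.014},
    {"dx": 1, "dy": 3.94, "turn": -0.014},
    {"dx": 1, "dy": 3.94, "turn": -0.014},
    {"dx": 1, "dy": 3.94, "turn": -0.014}
  ],
  "fingers": 8.54
}}

```text
validation failed for argument at $.mo...
```

{"name": "jog_arm", "arguments": {
  "motion": [
    {"dx": 1, "dy": 3.94, "turn": -0.014},
    {"dx": 1, "dy": 3.94, "turn": -0.014},
    {"dx": 1, "dy": 3.94, "turn": -0.014},
    {"dx": 1, "dy": 3.94, "turn": -0.014},
    {"dx": 1, "dy": 3.94, "turn": -0.014},
    {"dx": 1, "dy": 3.94, "turn": -0.014},
    {"dx": 1, "dy": 3.94, "turn": -0.014},
    {"dx": 1, "dy": 3.94, "turn": -0.014},
    {"dx": 1, "dy": 3.94, "turn": -0.014},
    {"dx": 0},
    {"dx": 0}
  ]
}}

```text
validation failed for argument at $.mo...
```

{"name": "jog_arm", "arguments": {
  "motion": [
    {"dx": 1, "dy": 3.94, "dz": 0, "turn": -0.014},
    {"dx": 1, "dy": 3.94, "dz": 0, "turn": -0.014},
    {"dx": 1, "dy": 3.94, "dz": 0, "turn": -0.014},
    {"dx": 1, "dy": 3.94, "dz": 0, "turn": -0.014},
    {"dx": 1, "dy": 3.94, "dz": 0, "turn": -0.014},
    {"dx": 1, "dy": 3.94, "dz": 0, "turn": -0.014},
    {"dx": 1, "dy": 3.94, "dz": 0, "turn": -0.014},
    {"dx": 1, "dy": 3.94, "dz": 0, "turn": -0.014},
    {"dx": 1, "dy": 3.94, "dz": 0, "turn": -0.014},
    {"dx": 1, "dy": 3.94, "dz": 0, "turn": -0.014},
    {"dx": 1, "dy": 3.94, "dz": 0, "turn": -0.014},
    {"dx": 1, "dy": 3.94, "dz": 0, "turn": -0.014}
  ],
  "fingers": 8.54
}}

```text
time: 1.1
tool_pos: [0.4174, -0.131, 0.231]
tcp_rot: [-3.109, -0.45, 0.0]
wrist_force: [0.0, 0.1, -0.0]
width: 0.998
```

{"name": "jog_arm", "arguments": {
  "motion": [
    {"dx": 1, "dy": 3.94, "dz": 0, "turn": -0.014},
    {"dx": 1, "dy": 3.94, "dz": 0, "turn": -0.014},
    {"dx": 1, "dy": 3.94, "dz": 0, "turn": -0.014},
    {"dx": 1, "dy": 3.94, "dz": 0, "turn": -0.014},
    {"dx": 1, "dy": 3.94, "dz": 0, "turn": -0.014},
    {"dx": 1, "dy": 3.94, "dz": -2, "turn": -0.014},
    {"dx": 1, "dy": 3.94, "dz": -2, "turn": -0.014},
    {"dx": 1, "dy": 3.94, "dz": -2, "turn": -0.014},
    {"dx": 1, "dy": 3.94, "dz": -2, "turn": -0.014},
    {"dx": 0, "dy": 0, "dz": -2, "turn": 0},
    {"dx": 0, "dy": 0, "dz": 0, "turn": 0},
    {"dx": 0, "dy": 0, "dz": 0, "turn": 0}
  ]
}}

```text
time: 2.1
tool_pos: [0.5027, 0.2086, 0.1359]
tcp_rot: [3.129, 0.257, -0.007]
wrist_force: [-0.8, -0.1, 0.2]
width: 1.0
```

{"name": "jog_arm", "arguments": {
  "motion": [
    {"dx": 0.5, "dy": 1.3, "dz": 0, "turn": 0},
    {"dx": 0, "dy": 0, "dz": -3, "turn": 0},
    {"dx": 0, "dy": 0, "dz": -3, "turn": 0},
    {"dx": 0, "dy": 0, "dz": -3, "turn": 0},
    {"dx": 0, "dy": 0, "dz": -2, "turn": 0},
    {"dx": 0, "dy": 0, "dz": -1, "turn": 0},
    {"dx": 0, "dy": 0, "dz": -0.8, "turn": 0},
    {"dx": 0, "dy": 0, "dz": 0, "turn": 0},
    {"dx": 0, "dy": 0, "dz": 0, "turn": 0},
    {"dx": 0, "dy": 0, "dz": 0, "turn": 0}
  ]
}}

```text
time: 2.93
tool_pos: [0.5113, 0.2224, 0.0116]
tcp_rot: [-3.13, -0.255, -0.005]
wrist_force: [0.6, -0.3, 0.2]
width: 1.001
```

{"name": "jog_arm", "arguments": {
  "motion": [
    {"dx": -0.2, "dy": 0, "dz": -0.5, "turn": 0},
    {"dx": 0, "dy": 0, "dz": -0.3, "turn": 0},
    {"dx": 0, "dy": 0, "dz": 0, "turn": 0},
    {"dx": 0, "dy": 0, "dz": 0, "turn": 0}
  ]
}}

```text
time: 3.27
tool_pos: [0.5073, 0.2219, 0.0016]
tcp_rot: [3.131, 0.256, -0.0]
wrist_force: [-0.4, 0.6, -0.9]
width: 0.998
```

{"name": "jog_arm", "arguments": {
  "motion": [
    {"dx": 0, "dy": 0, "dz": 0, "turn": 0},
    {"dx": 0, "dy": 0, "dz": 0, "turn": 0},
    {"dx": 0, "dy": 0, "dz": 0, "turn": 0},
    {"dx": 0, "dy": 0, "dz": 0, "turn": 0},
    {"dx": 0, "dy": 0, "dz": 0, "turn": 0},
    {"dx": 0, "dy": 0, "dz": 0, "turn": 0}
  ],
  "fingers": 5.2,
  "grip_force": 40
}}

```text
time: 3.77
tool_pos: [0.5077, 0.222, 0.0024]
tcp_rot: [-3.131, -0.255, -0.0]
wrist_force: [-2.4, -1.3, 4.9]
width: 0.628
```

{"name": "jog_arm", "arguments": {
  "motion": [
    {"dx": 0, "dy": 0, "dz": 0, "turn": 0},
    {"dx": 0, "dy": 0, "dz": 0, "turn": 0},
    {"dx": 0, "dy": 0, "dz": 0, "turn": 0}
  ],
  "fingers": 4.5,
  "grip_force": 60
}}

```text
time: 4.02
tool_pos: [0.5078, 0.222, 0.0027]
tcp_rot: [-3.131, -0.255, -0.0]
wrist_force: [-2.3, -0.9, 7.0]
width: 0.614
```

```bash
python3 - <<'E'
from h import *
im,de=save('top','top1.png'); s=bot.read_state(); print(s['width'],s['wrist_force'],s['tool_pos'])
cv2.imwrite('pics/crop2.png',cv2.resize(im[170:340,220:420],None,fx=3,fy=3,interpolation=2)[:,:,::-1])
E
```

```text
0.6128781422547571 [-1.6253984  -1.76872533  6.14710126] [0.50778254 0.22202635 0.00267179]
```

View pics/crop2.png

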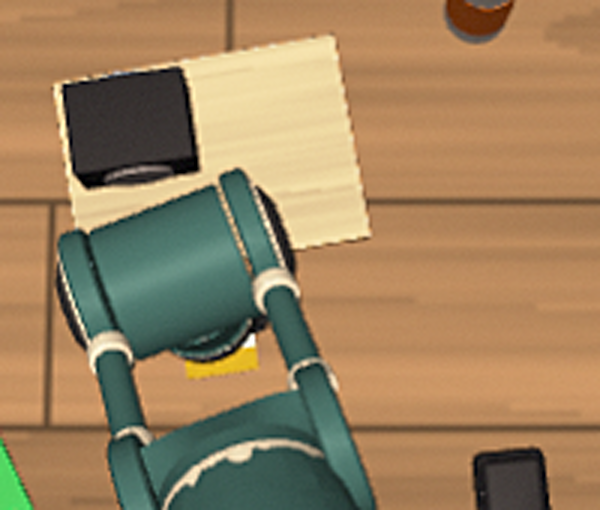

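The fingers stopped on the cover at an opening of about 0.61. The crop shows the gripper over the cover with the tongue free in front, centred at about (222,360). Next I draw it out along its length.

{"name": "jog_arm", "arguments": {
  "motion": [
    {"dx": 0, "dy": 0, "dz": 0.1, "turn": 0},
    {"dx": -0.4, "dy": -0.07, "dz": 0, "turn": 0},
    {"dx": -1.2, "dy": -0.2, "dz": 0, "turn": 0},
    {"dx": -1.2, "dy": -0.2, "dz": 0, "turn": 0},
    {"dx": -1.2, "dy": -0.2, "dz": 0, "turn": 0},
    {"dx": -1.2, "dy": -0.2, "dz": 0, "turn": 0},
    {"dx": -1.2, "dy": -0.2, "dz": 0, "turn": 0},
    {"dx": -1.2, "dy": -0.2, "dz": 0, "turn": 0},
    {"dx": -1.2, "dy": -0.2, "dz": 0, "turn": 0},
    {"dx": -1.2, "dy": -0.2, "dz": 0, "turn": 0},
    {"dx": -1.2, "dy": -0.2, "dz": 0, "turn": 0},
    {"dx": -0.6, "dy": -0.1, "dz": 0, "turn": 0}
  ],
  "grip_force": 80
}}

```text
time: 5.07
tool_pos: [0.3885, 0.2022, 0.0031]
tcp_rot: [-3.131, -0.256, -0.002]
wrist_force: [7.1, 0.7, 2.8]
width: 0.597
```

```bash
python3 - <<'E'
from h import *
im,de=save('scene','sc1.png'); s=bot.read_state(); print(s['width'],s['wrist_force'],s['tool_pos'])
cv2.imwrite('pics/crop3.png',cv2.resize(im[100:320,240:500],None,fx=3,fy=2.7,interpolation=2)[:,:,::-1])
E
```

```text
0.5926301161259802 [-0.57656161 -0.11007142  7.58740603] [0.38775197 0.2020434  0.00302257]
```

View pics/crop3.png

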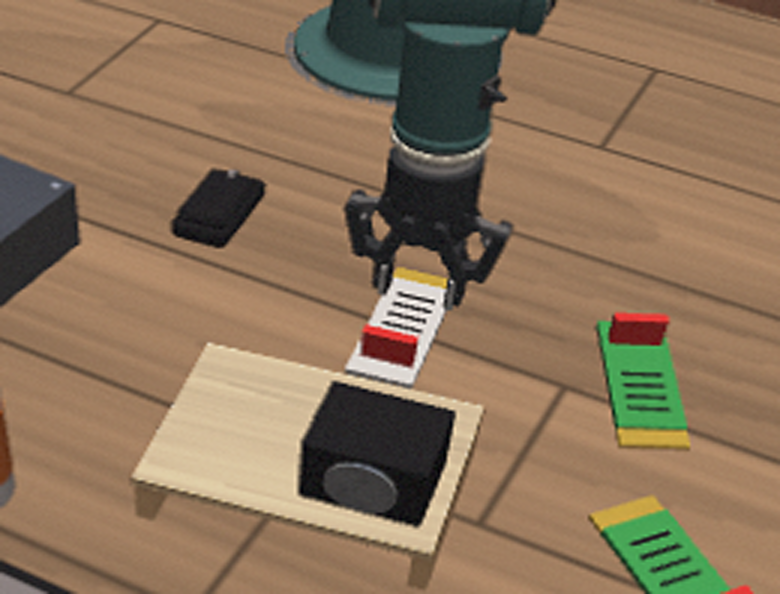

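The cover is fully out and flat on the bench, with the red pull visible at crop (390,345) and the shelf edge behind it. Now I let go and rise.

{"name": "jog_arm", "arguments": {
  "motion": [
    {"dx": 0, "dy": 0, "dz": 0, "turn": 0},
    {"dx": 0, "dy": 0, "dz": 0, "turn": 0},
    {"dx": 0, "dy": 0, "dz": 0, "turn": 0},
    {"dx": 0, "dy": 0, "dz": 0, "turn": 0},
    {"dx": 0, "dy": 0, "dz": 0.5, "turn": 0},
    {"dx": 0, "dy": 0, "dz": 2, "turn": 0},
    {"dx": 0, "dy": 0, "dz": 3, "turn": 0},
    {"dx": 0, "dy": 0, "dz": 3, "turn": 0},
    {"dx": 0, "dy": 0, "dz": 2, "turn": 0},
    {"dx": 0, "dy": 0, "dz": 0, "turn": 0},
    {"dx": 0, "dy": 0, "dz": 0, "turn": 0},
    {"dx": 0, "dy": 0, "dz": 0, "turn": 0}
  ],
  "fingers": 8.5
}}

```text
time: 6.12
tool_pos: [0.3888, 0.2019, 0.107]
tcp_rot: [3.131, 0.255, -0.002]
wrist_force: [0.5, -0.5, -0.4]
width: 0.996
```

```bash
cat > red.py <<'E'
from h import *
im,de=save('scene','scr.png'); s=bot.read_state(); print(s['width'],s['wrist_force'],s['tool_pos'],s['tcp_rot'])
P=cloud('scene',de); hsv=cv2.cvtColor(im,cv2.COLOR_RGB2HSV); H,S,V=cv2.split(hsv)
# red pull, top face
m=((H<6)|(H>174))&(S>150)&(V>60)
D=np.linalg.norm(P[...,:2]-[.45,.21],axis=2); m&=D<.12
v,u=np.nonzero(m); print('red px',u.min(),u.max(),v.min(),v.max(),len(u))
Q=P[m]; print('z pct',np.percentile(Q[:,2],[2,50,98]))
T=Q[Q[:,2]>.036]; print('top',len(T),T.mean(0))
F=Q[(Q[:,2]>.012)&(Q[:,2]<.034)]; print('front face',len(F),F.mean(0),'dir',np.polyfit(F[:,1],F[:,0],1))
c=F[:,1]; print('y ext',F[:,:2][c.argmin()],F[:,:2][c.argmax()])
# cover top incl tongue
W=(P[...,2]>.002)&(P[...,2]<.012)&(D<.16)&((S<60)&(V>130)|(H>18)&(H<32)&(S>170)&(V>130))
W=W.astype(np.uint8); n,l,st,_=cv2.connectedComponentsWithStats(cv2.morphologyEx(W,cv2.MORPH_CLOSE,np.ones((5,5)))); k=1+np.argmax(st[1:,4])
q=P[(l==k)&(W>0)]; r=cv2.minAreaRect((q[:,:2]*1000).astype(np.float32)); print('cover',r,np.round(cv2.boxPoints(r),1).tolist(),np.median(q[:,2]))
E
python3 red.py
```

```text
0.9909997900291515 [-0.43399347  0.30433642 -0.11205443] [0.38833748 0.20170448 0.10637091] [ 3.13030966  0.25515548 -0.00406721]
red px 361 378 220 234 188
z pct [0.01255217 0.03017977 0.04069931]
top 68 [0.47559077 0.21496661 0.03839984]
front face 110 [0.47881186 0.21648433 0.02359709] dir [-0.15294411  0.51192187]
y ext [0.4798389  0.19528758] [0.47828046 0.23659289]
cover ((425.77655029296875, 206.8047332763672), (152.7819366455078, 56.844932556152344), 8.647930145263672) [[346.0, 223.39999389648438], [354.5, 167.1999969482422], [505.6000061035156, 190.1999969482422], [497.0, 246.39999389648438]] 0.008425701045127076
```

{"name": "jog_arm", "arguments": {
  "motion": [
    {"dx": 3, "dy": 0.4, "dz": 0, "turn": -0.006},
    {"dx": 3, "dy": 0.4, "dz": 0, "turn": -0.006},
    {"dx": 2.65, "dy": 0.5, "dz": 0, "turn": 0},
    {"dx": 0, "dy": 0, "dz": 0, "turn": 0},
    {"dx": 0, "dy": 0, "dz": -2.5, "turn": 0},
    {"dx": 0, "dy": 0, "dz": -2.5, "turn": 0},
    {"dx": 0, "dy": 0, "dz": -2, "turn": 0},
    {"dx": 0, "dy": 0, "dz": -1, "turn": 0},
    {"dx": 0, "dy": 0, "dz": 0, "turn": 0},
    {"dx": 0, "dy": 0, "dz": 0, "turn": 0},
    {"dx": 0, "dy": 0, "dz": 0, "turn": 0}
  ]
}}

```text
time: 7.08
tool_pos: [0.4765, 0.2155, 0.0284]
tcp_rot: [-3.132, -0.237, -0.001]
wrist_force: [0.2, 0.7, 0.9]
width: 0.991
```

{"name": "jog_arm", "arguments": {
  "motion": [
    {"dx": -0.1, "dy": -0.1, "dz": -1, "turn": 0},
    {"dx": 0, "dy": 0, "dz": -0.7, "turn": 0},
    {"dx": 0, "dy": 0, "dz": 0, "turn": 0},
    {"dx": 0, "dy": 0, "dz": 0, "turn": 0}
  ]
}}

```text
time: 7.42
tool_pos: [0.4745, 0.2141, 0.0103]
tcp_rot: [3.132, 0.237, -0.002]
wrist_force: [-0.2, 0.5, 0.1]
width: 0.995
```

{"name": "jog_arm", "arguments": {
  "motion": [
    {"dx": 0, "dy": 0, "dz": 0, "turn": 0},
    {"dx": 0, "dy": 0, "dz": 0, "turn": 0},
    {"dx": 0, "dy": 0, "dz": 0, "turn": 0},
    {"dx": 0, "dy": 0, "dz": 0, "turn": 0},
    {"dx": 0, "dy": 0, "dz": 0, "turn": 0},
    {"dx": 0, "dy": 0, "dz": 0, "turn": 0},
    {"dx": 0, "dy": 0, "dz": 0, "turn": 0},
    {"dx": 0, "dy": 0, "dz": 0, "turn": 0}
  ],
  "fingers": 3.8,
  "grip_force": 25
}}

```text
time: 8.08
tool_pos: [0.4755, 0.2145, 0.0112]
tcp_rot: [-3.132, -0.237, -0.001]
wrist_force: [-0.4, 0.3, 5.6]
width: 0.51
```

{"name": "jog_arm", "arguments": {
  "motion": [
    {"dx": -0.08, "dy": -0.01, "dz": 0.31, "turn": 0},
    {"dx": -0.09, "dy": -0.02, "dz": 0.31, "turn": 0},
    {"dx": -0.09, "dy": -0.01, "dz": 0.31, "turn": 0},
    {"dx": -0.1, "dy": -0.02, "dz": 0.3, "turn": 0},
    {"dx": -0.11, "dy": -0.02, "dz": 0.3, "turn": 0},
    {"dx": -0.12, "dy": -0.02, "dz": 0.3, "turn": 0},
    {"dx": -0.13, "dy": -0.02, "dz": 0.3, "turn": 0},
    {"dx": -0.13, "dy": -0.02, "dz": 0.3, "turn": 0},
    {"dx": 0, "dy": 0, "dz": 0, "turn": 0},
    {"dx": 0, "dy": 0, "dz": 0, "turn": 0}
  ],
  "grip_force": 20
}}

```text
time: 8.92
tool_pos: [0.4667, 0.213, 0.0353]
tcp_rot: [-3.132, -0.237, -0.001]
wrist_force: [-0.2, 0.2, -2.9]
width: 0.506
```

```bash
cat > tilt.py <<'E'
from h import *
import sys
im,de=save('scene',sys.argv[1]+'.png'); s=bot.read_state(); print(s['width'],s['wrist_force'],s['torque'],s['tool_pos'])
P=cloud('scene',de); H,S,V=cv2.split(cv2.cvtColor(im,cv2.COLOR_RGB2HSV))
p=s['tool_pos']; D=np.linalg.norm(P[...,:2]-p[:2],axis=2)
rv=s['tcp_rot']; a=2*np.arctan2(rv[1],rv[0]); a=(a+np.pi/2)%np.pi-np.pi/2; d=np.array([np.cos(a),np.sin(a)]); n=np.array([-d[1],d[0]])
print('yaw',a)
rel=(P[...,:2]-p[:2]); X=rel@d; Y=rel@n
m=(abs(Y)<.035)&(X<.04)&(X>-.15)&(P[...,2]<p[2]+.03)&(P[...,2]>.002)&((S<60)&(V>130)|(H>18)&(H<32)&(S>170)&(V>130))
yl=m&(S>170); 
for nm,k in(('silver',m&~yl),('tongue',yl)):
    if k.sum()<8: print(nm,'few'); continue
    x,z=X[k],P[...,2][k]; c=np.polyfit(x,z,1); e=z-np.polyval(c,x); g=abs(e)<.006; c=np.polyfit(x[g],z[g],1)
    print(nm,k.sum(),'slope',c[0],'z at x=-.05',np.polyval(c,-.05),'x',x.min(),x.max(),'y',Y[k].min(),Y[k].max())
E
python3 tilt.py t1
```

```text
0.5070231146587941 [ 0.22542594 -0.58086627 -3.4327651 ] [ 0.06587755 -0.09158791 -0.03664791] [0.46656743 0.21290479 0.03511809]
yaw 0.1508095593261709
silver 279 slope 0.0058433218557146106 z at x=-.05 0.032378949973610044 x -0.10944180628359258 0.026862297522785614 y -0.029071157835831446 0.028109828026659987
tongue few
```

The 20 N grip holds the cover flat while lifted, with no slip. So I'll tilt it by resting the tail on the fixed shelf's front edge and pressing lightly at the pull. First I raise it and move the tail about 8 mm over the edge.

{"name": "jog_arm", "arguments": {
  "motion": [
    {"dx": 0, "dy": 0, "dz": 1, "turn": 0},
    {"dx": 0, "dy": 0, "dz": 1.5, "turn": 0},
    {"dx": 0, "dy": 0, "dz": 1.5, "turn": 0},
    {"dx": 0, "dy": 0, "dz": 0.5, "turn": 0},
    {"dx": 0.7, "dy": 0.1, "dz": 0, "turn": 0.025},
    {"dx": 1.2, "dy": 0.2, "dz": 0, "turn": 0},
    {"dx": 1.2, "dy": 0.2, "dz": 0, "turn": 0},
    {"dx": 1.2, "dy": 0.2, "dz": 0, "turn": 0},
    {"dx": 1.2, "dy": 0.2, "dz": 0, "turn": 0},
    {"dx": 1, "dy": 0.2, "dz": 0, "turn": 0},
    {"dx": 0, "dy": 0, "dz": 0, "turn": 0},
    {"dx": 0, "dy": 0, "dz": 0, "turn": 0}
  ],
  "grip_force": 40
}}

```text
time: 9.97
tool_pos: [0.532, 0.2239, 0.0795]
tcp_rot: [3.129, 0.275, -0.002]
wrist_force: [-0.1, -0.7, -3.1]
width: 0.502
```

```bash
python3 tilt.py t2; python3 - <<'E'
import cv2
im=cv2.imread('pics/t2.png'); cv2.imwrite('pics/crop4.png',cv2.resize(im[120:320,270:470],None,fx=3,fy=3,interpolation=2))
E
```

```text
0.5029624057926398 [ 0.86025532  0.7061102  -1.49501778] [ 0.030086   -0.13138162 -0.02654126] [0.53121376 0.22368921 0.07933817]
yaw 0.17543649732322075
silver 319 slope 0.001859976880751079 z at x=-.05 0.07652599868942647 x -0.10656229353900028 0.026245183295368003 y -0.030818018552655313 0.028269328751442776
tongue few
```

View pics/crop4.png

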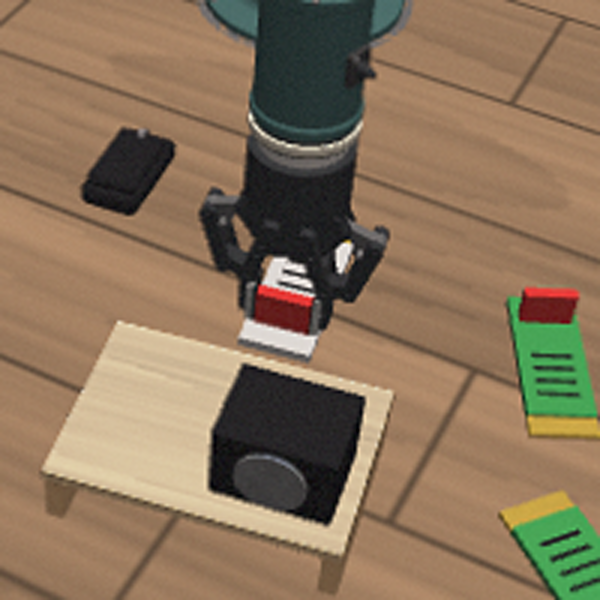

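The cover hangs flat, with the tail plate just over the shelf's front edge at crop (277,340) and the speaker clear. I lower it onto the edge with a 20 N grip.

{"name": "jog_arm", "arguments": {
  "motion": [
    {"dx": 0, "dy": 0, "dz": -0.5, "turn": 0},
    {"dx": 0, "dy": 0, "dz": -0.4, "turn": 0},
    {"dx": 0, "dy": 0, "dz": -0.2, "turn": 0},
    {"dx": 0, "dy": 0, "dz": -0.2, "turn": 0},
    {"dx": 0, "dy": 0, "dz": -0.1, "turn": 0},
    {"dx": 0, "dy": 0, "dz": 0, "turn": 0},
    {"dx": 0, "dy": 0, "dz": 0, "turn": 0}
  ],
  "grip_force": 20
}}

```text
time: 10.6
tool_pos: [0.5303, 0.2236, 0.0672]
tcp_rot: [3.129, 0.276, -0.004]
wrist_force: [-6.6, -2.1, 8.4]
width: 0.505
```

```bash
python3 tilt.py t3
```

```text
0.49998408125870164 [-5.32970106 -2.29473045  7.21903291] [-0.25197528  0.79954678  0.03186661] [0.53030506 0.22355107 0.06713787]
yaw 0.17590994748500055
silver 326 slope 7.658087504817409e-05 z at x=-.05 0.06403121455971775 x -0.10691691870076188 0.02558678812206842 y -0.031544941154938944 0.028011041955278027
tongue few
```

{"name": "jog_arm", "arguments": {
  "motion": [
    {"dx": 0, "dy": 0, "dz": -0.1, "turn": 0},
    {"dx": 0, "dy": 0, "dz": -0.1, "turn": 0},
    {"dx": 0, "dy": 0, "dz": -0.1, "turn": 0},
    {"dx": 0, "dy": 0, "dz": 0, "turn": 0},
    {"dx": 0, "dy": 0, "dz": 0, "turn": 0}
  ]
}}

```text
time: 11.07
tool_pos: [0.5302, 0.2236, 0.0669]
tcp_rot: [3.129, 0.276, -0.004]
wrist_force: [-14.0, -5.2, 24.7]
width: 0.504
```

```bash
python3 tilt.py t4
```

```text
0.4954551421168067 [-13.52973687  -4.93410522  24.99068321] [-0.73517543  1.9015657  -0.0236217 ] [0.5301704  0.22355319 0.06690117]
yaw 0.17596709287726386
silver 323 slope 0.014497349178861705 z at x=-.05 0.06325995403421864 x -0.10783449243500462 0.025986061150845657 y -0.031133801656843475 0.0279915511825167
tongue few
```

{"name": "jog_arm", "arguments": {
  "motion": [
    {"dx": 0, "dy": 0, "dz": -0.1, "turn": 0},
    {"dx": 0, "dy": 0, "dz": -0.1, "turn": 0},
    {"dx": 0, "dy": 0, "dz": 0, "turn": 0},
    {"dx": 0, "dy": 0, "dz": 0, "turn": 0},
    {"dx": 0, "dy": 0, "dz": 0, "turn": 0}
  ]
}}

```text
time: 11.53
tool_pos: [0.5301, 0.2235, 0.0663]
tcp_rot: [3.129, 0.276, -0.005]
wrist_force: [-18.7, -6.8, 33.2]
width: 0.505
```

```bash
python3 tilt.py t5
```

```text
0.5038729731442132 [-18.64317053  -6.6248555   32.71559283] [-1.04974171  2.48449815 -0.10432769] [0.53007415 0.22347737 0.06631361]
yaw 0.17600089355674897
silver 313 slope 0.024910315305684032 z at x=-.05 0.062381610595703615 x -0.10689566547993162 0.02752248955705118 y -0.03100068962113487 0.028300619135834638
tongue few
```

The rotation about the edge also needs the pull to move toward −x. Holding x fixed is opposing the tilt, and Fx shows it, so I'll follow the arc.

{"name": "jog_arm", "arguments": {
  "motion": [
    {"dx": -0.15, "dy": -0.03, "dz": 0, "turn": 0},
    {"dx": -0.15, "dy": -0.03, "dz": 0, "turn": 0},
    {"dx": -0.15, "dy": -0.03, "dz": 0, "turn": 0},
    {"dx": -0.15, "dy": -0.02, "dz": 0, "turn": 0},
    {"dx": 0, "dy": 0, "dz": 0, "turn": 0},
    {"dx": 0, "dy": 0, "dz": 0, "turn": 0}
  ]
}}

```text
time: 12.08
tool_pos: [0.5298, 0.2235, 0.0661]
tcp_rot: [-3.128, -0.276, -0.015]
wrist_force: [-2.0, -4.6, 15.9]
width: 0.503
```

```bash
python3 tilt.py t6
```

```text
0.5035049783043014 [-1.94997602 -3.2508937  17.3849733 ] [-0.66660815 -0.26217038 -0.07683427] [0.52976401 0.22342734 0.06611843]
yaw 0.1761331156577306
silver 307 slope 0.034666384079053474 z at x=-.05 0.06143244039522351 x -0.10661865772598902 0.027785764661594214 y -0.0311686452196412 0.02805992804348089
tongue few
```

{"name": "jog_arm", "arguments": {
  "motion": [
    {"dx": -0.15, "dy": -0.03, "dz": -0.1, "turn": 0},
    {"dx": -0.15, "dy": -0.03, "dz": -0.1, "turn": 0},
    {"dx": -0.15, "dy": -0.03, "dz": -0.1, "turn": 0},
    {"dx": -0.15, "dy": -0.02, "dz": -0.05, "turn": 0},
    {"dx": 0, "dy": 0, "dz": 0, "turn": 0},
    {"dx": 0, "dy": 0, "dz": 0, "turn": 0}
  ]
}}

```text
time: 12.63
tool_pos: [0.5248, 0.2229, 0.0619]
tcp_rot: [-3.127, -0.276, -0.018]
wrist_force: [2.9, -1.0, 9.9]
width: 0.508
```

```bash
python3 tilt.py t7
```

```text
0.5028665914530364 [ 2.84885751 -1.41852291  9.40011502] [-0.20621679 -1.00753531 -0.0353554 ] [0.52480693 0.22290049 0.06189509]
yaw 0.17611255511763435
silver 276 slope 0.17251401678972106 z at x=-.05 0.0506638385498296 x -0.10062069560224307 0.031230540681477716 y -0.03166457542073553 0.028488123345649506
tongue 9 slope 0.4251212585847809 z at x=-.05 0.06325514016980871 x -0.11679219552135447 -0.10703357444146369 y 0.015454047250538738 0.027376246629348625
```

The tilt is now 0.171 rad, nose down. I clamp firmly, lift and carry it to the amp.

{"name": "jog_arm", "arguments": {
  "motion": [
    {"dx": 0, "dy": 0, "dz": 0, "turn": 0},
    {"dx": 0, "dy": 0, "dz": 0, "turn": 0},
    {"dx": 0, "dy": 0, "dz": 0, "turn": 0},
    {"dx": 0, "dy": 0, "dz": 0.5, "turn": 0},
    {"dx": 0, "dy": 0, "dz": 1.5, "turn": 0},
    {"dx": 0, "dy": 0, "dz": 2.5, "turn": 0},
    {"dx": 0, "dy": 0, "dz": 2.5, "turn": 0},
    {"dx": 0, "dy": 0, "dz": 2.5, "turn": 0},
    {"dx": 0, "dy": 0, "dz": 1.5, "turn": 0},
    {"dx": 0.2, "dy": -0.8, "dz": 0, "turn": -0.01},
    {"dx": 0.4, "dy": -1.6, "dz": 0, "turn": -0.01}
  ],
  "grip_force": 70
}}

```text
time: 13.6
tool_pos: [0.5255, 0.1985, 0.1681]
tcp_rot: [-3.131, -0.246, -0.002]
wrist_force: [-0.7, -0.4, -2.7]
width: 0.498
```

{"name": "jog_arm", "arguments": {
  "motion": [
    {"dx": 0.7, "dy": -2.7, "dz": 0, "turn": -0.016},
    {"dx": 0.7, "dy": -2.7, "dz": 0, "turn": -0.016},
    {"dx": 0.7, "dy": -2.7, "dz": 0, "turn": -0.016},
    {"dx": 0.7, "dy": -2.7, "dz": 0, "turn": -0.016},
    {"dx": 0.7, "dy": -2.7, "dz": 0, "turn": -0.016},
    {"dx": 0.7, "dy": -2.7, "dz": 0, "turn": -0.016},
    {"dx": 0.7, "dy": -2.7, "dz": 0, "turn": -0.016},
    {"dx": 0.7, "dy": -2.7, "dz": 0, "turn": -0.016},
    {"dx": 0.7, "dy": -2.7, "dz": 0, "turn": -0.016},
    {"dx": 0.7, "dy": -2.7, "dz": 0, "turn": -0.016},
    {"dx": 0.7, "dy": -2.7, "dz": 0, "turn": -0.016},
    {"dx": 0.7, "dy": -2.7, "dz": 0, "turn": -0.016}
  ]
}}

```text
time: 14.6
tool_pos: [0.6078, -0.1278, 0.165]
tcp_rot: [-3.14, 0.059, 0.006]
wrist_force: [1.3, -0.0, -2.6]
width: 0.499
```

{"name": "jog_arm", "arguments": {
  "motion": [
    {"dx": 0.7, "dy": -2.7, "dz": 0, "turn": -0.016},
    {"dx": 0.7, "dy": -2.7, "dz": 0, "turn": -0.016},
    {"dx": 0.4, "dy": -1.6, "dz": 0, "turn": -0.01},
    {"dx": 0.2, "dy": -0.8, "dz": 0, "turn": 0},
    {"dx": 0, "dy": 0, "dz": 0, "turn": 0},
    {"dx": 0, "dy": 0, "dz": 0, "turn": 0},
    {"dx": 0, "dy": 0, "dz": 0, "turn": 0}
  ]
}}

```text
time: 15.18
tool_pos: [0.6289, -0.2028, 0.1669]
tcp_rot: [-3.138, 0.121, 0.002]
wrist_force: [-0.5, 0.4, -2.9]
width: 0.499
```

```bash
python3 tilt.py t8; python3 - <<'E'
import cv2
im=cv2.imread('pics/t8.png'); cv2.imwrite('pics/crop5.png',cv2.resize(im[60:260,100:300],None,fx=3,fy=3,interpolation=2))
E
```

```text
0.49439594356006034 [-0.1792653   0.07641192 -1.67269076] [ 0.01861832 -0.04651506 -0.07525074] [ 0.62909515 -0.20273138  0.16721646]
yaw -0.07687969285925433Traceback (most recent call last):
  File "tilt.py", line 13, in <module>
    x,z=X[k],P[...,2][k]; c=np.polyfit(x,z,1); e=z-np.polyval(c,x); g=abs(e)<.006; c=np.polyfit(x[g],z[g],1)
                                                                                     ~~~~~~~~~~^^^^^^^^^^^^^
    raise TypeError("expected non-empty vector for x")
TypeError: expected non-empty vector for x
```

View pics/crop5.png

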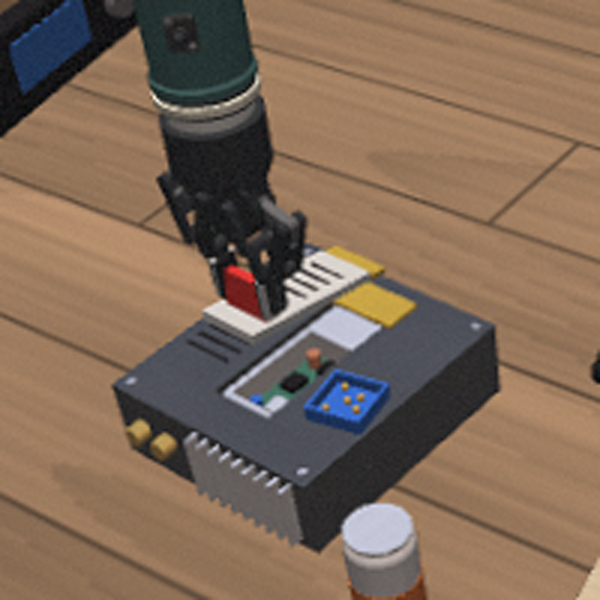

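Held tilted over the amp: the tongue is at crop (355,262), the lip at (375,303) and the dish at (347,400). I'm measuring the held cover's pose in the bay frame before lowering.

```bash
cat > bayf.py <<'E'
from h import *
import sys
im,de=save('scene',sys.argv[1]+'.png'); zmin=float(sys.argv[2]); s=bot.read_state(); print(s['width'],s['wrist_force'],s['tool_pos'])
P=cloud('scene',de); H,S,V=cv2.split(cv2.cvtColor(im,cv2.COLOR_RGB2HSV)); a=-.077
d=np.array([np.cos(a),np.sin(a)]); n=np.array([-d[1],d[0]]); C=np.array([.5765,-.2075])
tp=s['tool_pos']; print('tool bay x,y',(tp[:2]-C)@d,(tp[:2]-C)@n)
X=(P[...,:2]-C)@d; Y=(P[...,:2]-C)@n; Z=P[...,2]
tx=(tp[:2]-C)@d
box=(X>tx-.14)&(X<tx+.05)&(abs(Y)<.05)&(Z>zmin)&(Z<tp[2]+.03)
sil=box&(S<60)&(V>130); yl=box&(H>18)&(H<32)&(S>150)&(V>110)
m=sil.astype(np.uint8); nn,l,st,_=cv2.connectedComponentsWithStats(m); sil=l==1+np.argmax(st[1:,4])
x,y,z=X[sil],Y[sil],Z[sil]
A=np.c_[x,y,np.ones_like(x)]; g=np.ones(len(x),bool)
for _ in range(4):
    c=np.linalg.lstsq(A[g],z[g],rcond=None)[0]; g=abs(z-A@c)<.004
print('silver n',g.sum(),'plane',c,'z at tool',c@[tx,0,1],'x',np.percentile(x[g],[0,1,99,100]),'y',np.percentile(y[g],[0,1,99,100]))
# yaw from silver outline
r=cv2.minAreaRect((np.c_[x,y][g]*1000).astype(np.float32)); print('rect',r)
if yl.sum(): print('yellow n',yl.sum(),'x',X[yl].min(),X[yl].max(),'y',Y[yl].min(),Y[yl].max(),'z',Z[yl].min(),Z[yl].max())
E
python3 bayf.py t9 .1
```

```text
0.4952818453535172 [ 0.46880966  0.84632112 -2.41343825] [ 0.62921869 -0.20277345  0.16740756]
tool bay x,y 0.052198895289292134 0.008767876334335935
silver n 385 plane [ 0.15665305 -0.01217518  0.15722   ] z at tool 0.16539711441675994 x [-0.05247604 -0.04961784  0.07977211  0.08051895] y [-0.02089801 -0.01840787  0.03719865  0.03873917]
rect ((14.21539306640625, 9.307178497314453), (58.25035858154297, 132.19961547851562), 88.80795288085938)
yellow n 50 x -0.06757573862668957 -0.053777950998064296 y -0.01879856159486173 0.03833887974305617 z 0.1415987691074999 0.14666623027220393
```

```bash
python3 - <<'E'
from h import *
z=np.load('pics/scene0.png.npz'); im,de=z['im'],z['de']; P=cloud('scene',de)
H,S,V=cv2.split(cv2.cvtColor(im,cv2.COLOR_RGB2HSV)); a=-.077
d=np.array([np.cos(a),np.sin(a)]); n=np.array([-d[1],d[0]]); C=np.array([.5765,-.2075])
X=(P[...,:2]-C)@d; Y=(P[...,:2]-C)@n; Z=P[...,2]
def R(m,h,nm):
    m=m.astype(np.uint8); q,l,st,_=cv2.connectedComponentsWithStats(m); k=1+np.argmax(st[1:,4])
    c=max(cv2.findContours((l==k).astype(np.uint8),0,1)[0],key=cv2.contourArea).reshape(-1,2); W=onz('scene',c,h)[:,:2]-C; W=np.c_[W@d,W@n]*1000
    print(nm,st[k,4],cv2.minAreaRect(W.astype(np.float32)),W.min(0),W.max(0),'z',np.median(Z[l==k]))
yl=(H>18)&(H<32)&(S>150)&(V>110)&(abs(X)<.13)&(abs(Y)<.06); R(yl,.085,'lip (x -63 edge)')
R((abs(Y)<.045)&(X>-.08)&(X<.1)&(Z<.0755)&(Z>.03),.08,'hole')
R((abs(X)<.14)&(abs(Y)<.13)&(abs(Z-.08)<.004),.08,'deck')
m=(abs(X)<.11)&(abs(Y)<.1)&(abs(Y)>.05)&(abs(Z-.08)<.006)&(V<120); print('deck z',np.median(Z[m]))
E
```

```text
lip (x -63 edge) 264 ((-80.01206970214844, -1.3702316284179688), (37.02621078491211, 80.50630950927734), 0.303824245929718) [-98.59760789 -41.64362914] [-61.37173031  38.90620871] z 0.08614971165601792
hole 723 ((5.0970306396484375, -0.8178997039794922), (139.86106872558594, 57.44173049926758), 0.9155045747756958) [-65.28346243 -30.37974009] [75.46651123 26.78196188] z 0.06565107951812366
deck 3879 ((7.097808837890625, -0.08158111572265625), (227.2568359375, 257.8870544433594), 89.82593536376953) [-121.78705673 -113.66760467] [136.2957962  113.53317483] z 0.08092577348120267
deck z 0.08105990513779826
```

{"name": "jog_arm", "arguments": {
  "motion": [
    {"dx": 0.5, "dy": -0.5, "dz": 0, "turn": 0},
    {"dx": 0.55, "dy": -0.45, "dz": 0, "turn": 0},
    {"dx": 0, "dy": 0, "dz": -1, "turn": 0},
    {"dx": 0, "dy": 0, "dz": -1.5, "turn": 0},
    {"dx": 0, "dy": 0, "dz": -1.2, "turn": 0},
    {"dx": 0, "dy": 0, "dz": 0, "turn": 0},
    {"dx": 0, "dy": 0, "dz": 0, "turn": 0},
    {"dx": 0, "dy": 0, "dz": 0, "turn": 0}
  ]
}}

```text
time: 15.95
tool_pos: [0.64, -0.2138, 0.1304]
tcp_rot: [-3.139, 0.123, 0.0]
wrist_force: [0.3, -0.1, -2.0]
width: 0.499
```

```bash
python3 bayf.py t10 .095
```

```text
0.49842021527020575 [-0.53804663 -0.05929488 -2.9047141 ] [ 0.64050363 -0.21400162  0.13108743]
tool bay x,y 0.06431411372592015 -0.0015589447411191045
silver n 394 plane [ 0.15687793 -0.00531551  0.117898  ] z at tool 0.1279874670298048 x [-0.04380159 -0.03864242  0.0905745   0.09095889] y [-0.03052882 -0.02918993  0.02740532  0.02838119]
rect ((23.87110137939453, -1.0198421478271484), (57.80716323852539, 134.6678009033203), 89.30269622802734)
yellow n 49 x -0.0582676801218658 -0.04045580134747026 y -0.0263631595739075 0.029908013805546498 z 0.1025568033523081 0.11235633986224614
```

{"name": "jog_arm", "arguments": {
  "motion": [
    {"dx": 0.2, "dy": 0, "dz": 0, "turn": 0},
    {"dx": 0, "dy": 0, "dz": -0.8, "turn": 0},
    {"dx": 0, "dy": 0, "dz": -0.8, "turn": 0},
    {"dx": 0, "dy": 0, "dz": -0.5, "turn": 0},
    {"dx": 0, "dy": 0, "dz": -0.3, "turn": 0},
    {"dx": 0, "dy": 0, "dz": 0, "turn": 0},
    {"dx": 0, "dy": 0, "dz": 0, "turn": 0},
    {"dx": 0, "dy": 0, "dz": 0, "turn": 0}
  ]
}}

```text
time: 16.67
tool_pos: [0.6421, -0.2139, 0.1066]
tcp_rot: [3.139, -0.123, 0.0]
wrist_force: [0.3, -0.4, -2.6]
width: 0.499
```

```bash
python3 bayf.py t11 .082
```

```text
0.4984175237875754 [-0.17077268  0.95590653 -2.80797283] [ 0.64230517 -0.21395703  0.10687353]
tool bay x,y 0.06610688587720234 -0.0013759027629213659
silver n 400 plane [0.15599639 0.042915   0.09438961] z at tool 0.10470204380113228 x [-0.03969784 -0.03598095  0.09318472  0.09552926] y [-0.03271704 -0.02898474  0.02757758  0.02877911]
rect ((27.760032653808594, -0.8675994873046875), (60.32405471801758, 134.05702209472656), 88.39570617675781)
yellow n 136 x -0.07376158196420653 -0.03969610979998616 y -0.0412896289482284 0.03887074647355762 z 0.08244193982110903 0.09072488935298795
```

{"name": "jog_arm", "arguments": {
  "motion": [
    {"dx": 0, "dy": 0, "dz": -0.2, "turn": 0},
    {"dx": 0, "dy": 0, "dz": -0.15, "turn": 0},
    {"dx": 0, "dy": 0, "dz": 0, "turn": 0},
    {"dx": 0, "dy": 0, "dz": 0, "turn": 0}
  ]
}}

```text
time: 17.05
tool_pos: [0.6419, -0.2138, 0.1028]
tcp_rot: [-3.139, 0.123, 0.001]
wrist_force: [-0.2, -0.4, -3.2]
width: 0.497
```

{"name": "jog_arm", "arguments": {
  "motion": [
    {"dx": 0, "dy": 0, "dz": -0.1, "turn": 0},
    {"dx": 0, "dy": 0, "dz": 0, "turn": 0},
    {"dx": 0, "dy": 0, "dz": 0, "turn": 0}
  ]
}}

```text
time: 17.3
tool_pos: [0.642, -0.2138, 0.1019]
tcp_rot: [-3.139, 0.123, 0.0]
wrist_force: [-0.4, -0.5, -3.1]
width: 0.499
```

{"name": "jog_arm", "arguments": {
  "motion": [
    {"dx": 0, "dy": 0, "dz": -0.1, "turn": 0},
    {"dx": 0, "dy": 0, "dz": 0, "turn": 0},
    {"dx": 0, "dy": 0, "dz": 0, "turn": 0}
  ]
}}

```text
time: 17.55
tool_pos: [0.6422, -0.2139, 0.1012]
tcp_rot: [3.139, -0.123, 0.001]
wrist_force: [0.1, 0.7, -1.4]
width: 0.494
```

{"name": "jog_arm", "arguments": {
  "motion": [
    {"dx": 0, "dy": 0, "dz": -0.1, "turn": 0},
    {"dx": 0, "dy": 0, "dz": 0, "turn": 0},
    {"dx": 0, "dy": 0, "dz": 0, "turn": 0}
  ]
}}

```text
time: 17.8
tool_pos: [0.6424, -0.2139, 0.1004]
tcp_rot: [3.139, -0.123, 0.001]
wrist_force: [0.9, 0.3, -0.0]
width: 0.499
```

The tongue touches the ledge at TCP z of about 0.101. Now I slide it under the lip.

{"name": "jog_arm", "arguments": {
  "motion": [
    {"dx": 0, "dy": 0, "dz": 0.05, "turn": 0},
    {"dx": -0.3, "dy": 0.02, "dz": 0, "turn": 0},
    {"dx": -0.3, "dy": 0.03, "dz": 0, "turn": 0},
    {"dx": -0.3, "dy": 0.02, "dz": 0, "turn": 0},
    {"dx": -0.3, "dy": 0.02, "dz": 0, "turn": 0},
    {"dx": 0, "dy": 0, "dz": 0, "turn": 0},
    {"dx": 0, "dy": 0, "dz": 0, "turn": 0}
  ]
}}

```text
time: 18.38
tool_pos: [0.6291, -0.2129, 0.1003]
tcp_rot: [-3.139, 0.123, 0.002]
wrist_force: [-0.7, -0.4, -0.9]
width: 0.498
```

{"name": "jog_arm", "arguments": {
  "motion": [
    {"dx": -0.2, "dy": 0.02, "dz": 0, "turn": 0},
    {"dx": -0.2, "dy": 0.01, "dz": 0, "turn": 0},
    {"dx": -0.2, "dy": 0.02, "dz": 0, "turn": 0},
    {"dx": 0, "dy": 0, "dz": 0, "turn": 0},
    {"dx": 0, "dy": 0, "dz": 0, "turn": 0}
  ]
}}

```text
time: 18.8
tool_pos: [0.6237, -0.2124, 0.1004]
tcp_rot: [-3.139, 0.123, 0.001]
wrist_force: [0.7, -0.6, -0.6]
width: 0.501
```

```bash
python3 bayf.py t12 .082;  python3 - <<'E'
import cv2
im=cv2.imread('pics/t12.png'); cv2.imwrite('pics/crop6.png',cv2.resize(im[110:230,120:280],None,fx=4.5,fy=4.5,interpolation=2))
E
```

```text
0.49359417901703917 [ 0.04646388 -0.07116397 -0.77322845] [ 0.62370778 -0.21241416  0.10039081]
tool bay x,y 0.04744592180478228 -0.0012681871330665225
silver n 390 plane [0.14485726 0.03767045 0.09165399] z at tool 0.0985268739870954 x [-0.05642347 -0.05314978  0.07464398  0.075792  ] y [-0.03271621 -0.02919204  0.02741558  0.02896494]
rect ((9.730831146240234, -1.5203418731689453), (132.3363494873047, 60.775638580322266), 0.8191827535629272)
yellow n 233 x -0.09235622033507486 -0.059692360125853626 y -0.04157823770875955 0.039428521020340675 z 0.08217568585720747 0.09211325757959143
```

View pics/crop6.png

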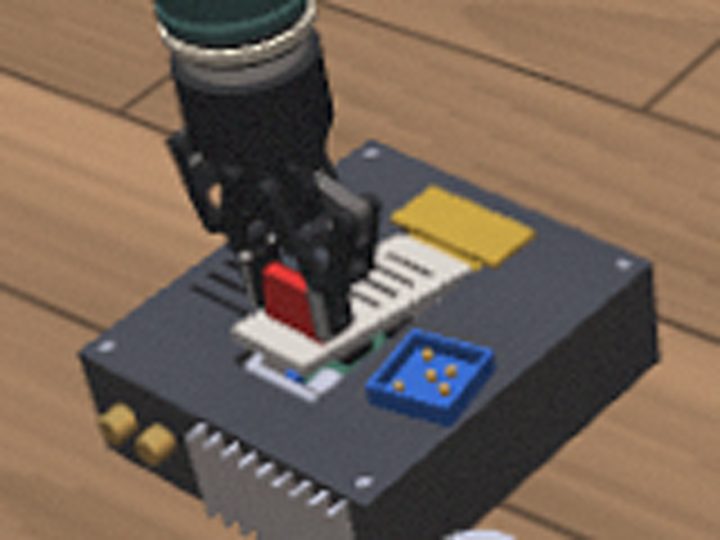

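The crop shows the tongue under the lip, with the silver edge meeting the lip at (440,250). The tail hovers inside the rear wall at (300,350) and the dish is untouched. Now I lower it on an arc about the tongue, still gripping at 20 N.

{"name": "jog_arm", "arguments": {
  "motion": [
    {"dx": -0.1, "dy": 0.01, "dz": 0, "turn": 0},
    {"dx": 0, "dy": 0, "dz": 0, "turn": 0},
    {"dx": 0.04, "dy": 0, "dz": -0.1, "turn": 0},
    {"dx": 0.04, "dy": -0.01, "dz": -0.1, "turn": 0},
    {"dx": 0.04, "dy": 0, "dz": -0.1, "turn": 0},
    {"dx": 0.04, "dy": 0, "dz": -0.1, "turn": 0},
    {"dx": 0.04, "dy": -0.01, "dz": -0.1, "turn": 0},
    {"dx": 0.03, "dy": 0, "dz": -0.1, "turn": 0},
    {"dx": 0, "dy": 0, "dz": 0, "turn": 0},
    {"dx": 0, "dy": 0, "dz": 0, "turn": 0}
  ],
  "grip_force": 20
}}

```text
time: 19.68
tool_pos: [0.6254, -0.2124, 0.0946]
tcp_rot: [-3.139, 0.123, 0.0]
wrist_force: [-0.8, 1.2, 3.3]
width: 0.499
```

```bash
python3 bayf.py t13 .080
```

```text
0.49879370365586206 [-0.74581232  0.26341216  3.67534983] [ 0.62535083 -0.21244401  0.09458896]
tool bay x,y 0.04908639745657155 -0.0011715652184945268
silver n 414 plane [0.0973351  0.02667486 0.08827854] z at tool 0.09305637422592798 x [-0.05542129 -0.05327999  0.07565354  0.07669641] y [-0.03222993 -0.02957925  0.02787871  0.02967823]
rect ((10.629264831542969, -1.1927070617675781), (61.591426849365234, 132.210693359375), 89.7585678100586)
yellow n 234 x -0.09059436850489755 -0.056574178797241456 y -0.041406870562950976 0.03975335127254555 z 0.08001483714576874 0.08975811443630621
```

{"name": "jog_arm", "arguments": {
  "motion": [
    {"dx": -0.1, "dy": 0.01, "dz": 0, "turn": 0},
    {"dx": -0.1, "dy": 0.01, "dz": 0, "turn": 0},
    {"dx": 0.03, "dy": 0, "dz": -0.1, "turn": 0},
    {"dx": 0.03, "dy": -0.01, "dz": -0.1, "turn": 0},
    {"dx": 0.03, "dy": 0, "dz": -0.1, "turn": 0},
    {"dx": 0.03, "dy": 0, "dz": -0.1, "turn": 0},
    {"dx": 0.03, "dy": -0.01, "dz": -0.1, "turn": 0},
    {"dx": 0.03, "dy": 0, "dz": -0.1, "turn": 0},
    {"dx": 0, "dy": 0, "dz": 0, "turn": 0},
    {"dx": 0, "dy": 0, "dz": 0, "turn": 0}
  ]
}}

```text
time: 20.57
tool_pos: [0.6266, -0.2131, 0.0895]
tcp_rot: [3.138, -0.122, 0.005]
wrist_force: [4.8, 0.6, 5.7]
width: 0.494
```

```bash
python3 bayf.py t14 .077
```

```text
0.4929423357060862 [5.80323371 0.71606522 5.1918841 ] [ 0.62659338 -0.213138    0.08949085]
tool bay x,y 0.05037864481448335 -0.0017679147745538533
silver n 427 plane [0.05841204 0.02776713 0.08525133] z at tool 0.08819404462312148 x [-0.05896559 -0.05479716  0.07587468  0.07815113] y [-0.03381234 -0.03028516  0.02752927  0.03058337]
rect ((9.222705841064453, -0.5126457214355469), (136.9845733642578, 64.08116149902344), 1.1306636333465576)
yellow n 240 x -0.08958235259458187 -0.05654429840539262 y -0.04414211674572222 0.04032527480540037 z 0.0773252687096998 0.09074179783797642
```

{"name": "jog_arm", "arguments": {
  "motion": [
    {"dx": 0.02, "dy": 0, "dz": -0.1, "turn": 0},
    {"dx": 0.03, "dy": 0, "dz": -0.1, "turn": 0},
    {"dx": 0.02, "dy": 0, "dz": -0.1, "turn": 0},
    {"dx": 0, "dy": 0, "dz": 0, "turn": 0},
    {"dx": 0, "dy": 0, "dz": 0, "turn": 0}
  ]
}}

```text
time: 21.03
tool_pos: [0.6272, -0.213, 0.0863]
tcp_rot: [3.138, -0.122, 0.004]
wrist_force: [5.6, -0.0, 5.8]
width: 0.499
```

```bash
python3 bayf.py t15 .074
```

```text
0.500093986538283 [5.25071927 0.39347871 5.60864652] [ 0.62715326 -0.21304083  0.08632717]
tool bay x,y 0.050929390377816394 -0.0016279623532486312
silver n 437 plane [0.03648214 0.02586182 0.08334253] z at tool 0.08520054564069397 x [-0.05940457 -0.05583073  0.07522917  0.0771394 ] y [-0.03525696 -0.03107795  0.02731524  0.02826912]
rect ((8.879474639892578, -3.1665573120117188), (136.6529998779297, 63.45506286621094), 0.36402007937431335)
yellow n 241 x -0.08879726344643427 -0.058754580235673017 y -0.04260403393637393 0.04091767265387628 z 0.07564928990205644 0.09098207336821473
```

The tail has entered the bay with no jump in force. I continue.

{"name": "jog_arm", "arguments": {
  "motion": [
    {"dx": 0.03, "dy": 0, "dz": -0.1, "turn": 0},
    {"dx": 0.03, "dy": 0, "dz": -0.1, "turn": 0},
    {"dx": 0.02, "dy": 0, "dz": -0.1, "turn": 0},
    {"dx": 0.02, "dy": 0, "dz": -0.1, "turn": 0},
    {"dx": 0, "dy": 0, "dz": 0, "turn": 0},
    {"dx": 0, "dy": 0, "dz": 0, "turn": 0}
  ]
}}

```text
time: 21.58
tool_pos: [0.6277, -0.213, 0.0825]
tcp_rot: [3.138, -0.123, 0.003]
wrist_force: [3.7, -1.2, 7.1]
width: 0.494
```

```bash
python3 bayf.py t16 .074
```

```text
0.5007640658255722 [ 3.31346146 -0.38983026  7.06642141] [ 0.62765706 -0.21301585  0.08247481]
tool bay x,y 0.051429777142625296 -0.001564303264781824
silver n 442 plane [0.00445553 0.02442065 0.081317  ] z at tool 0.08154614574898272 x [-0.06022486 -0.05621653  0.0754881   0.07787929] y [-0.03289733 -0.03040404  0.02737496  0.02900443]
rect ((8.85076904296875, -1.8006553649902344), (138.40158081054688, 61.212223052978516), 0.45017287135124207)
yellow n 232 x -0.08848765073657554 -0.059585614913137123 y -0.042017509804987516 0.039167323777859774 z 0.07403717647128705 0.08989124603177823
```

{"name": "jog_arm", "arguments": {
  "motion": [
    {"dx": 0, "dy": 0, "dz": -0.1, "turn": 0},
    {"dx": 0, "dy": 0, "dz": -0.05, "turn": 0},
    {"dx": 0, "dy": 0, "dz": 0, "turn": 0},
    {"dx": 0, "dy": 0, "dz": 0, "turn": 0}
  ]
}}

```text
time: 21.97
tool_pos: [0.6277, -0.213, 0.0824]
tcp_rot: [3.138, -0.123, 0.003]
wrist_force: [0.5, 0.7, 14.1]
width: 0.497
```

{"name": "jog_arm", "arguments": {
  "motion": [
    {"dx": 0, "dy": 0, "dz": -0.1, "turn": 0},
    {"dx": 0, "dy": 0, "dz": 0, "turn": 0},
    {"dx": 0, "dy": 0, "dz": 0, "turn": 0}
  ]
}}

```text
time: 22.22
tool_pos: [0.6277, -0.213, 0.0824]
tcp_rot: [3.138, -0.123, 0.003]
wrist_force: [-1.8, 2.2, 18.7]
width: 0.499
```

```bash
python3 bayf.py t17 .074
```

```text
0.4963089718524331 [-1.68517661  0.96321237 19.31490136] [ 0.62765321 -0.21306763  0.0823979 ]
tool bay x,y 0.051429928549343674 -0.001616228347953229
silver n 437 plane [0.00192282 0.03245495 0.08140432] z at tool 0.08150320993651522 x [-0.05834091 -0.05534137  0.07601116  0.07797695] y [-0.03162067 -0.03042462  0.02764416  0.02915521]
rect ((9.818885803222656, -1.2173995971679688), (60.76089096069336, 136.30201721191406), 89.97286224365234)
yellow n 233 x -0.08839874136095985 -0.05751756748723293 y -0.042271716456375494 0.039455645620347216 z 0.07556021586540784 0.09071709014660834
```

Bottomed out: slope 0.002, top at 0.0814 against a measured deck of 0.081. I relieve the force, open a little (dish side) and rise.

{"name": "jog_arm", "arguments": {
  "motion": [
    {"dx": 0, "dy": 0, "dz": 0.1, "turn": 0},
    {"dx": 0, "dy": 0, "dz": 0.1, "turn": 0},
    {"dx": 0, "dy": 0, "dz": 0, "turn": 0},
    {"dx": 0, "dy": 0, "dz": 0, "turn": 0}
  ]
}}

```text
time: 22.6
tool_pos: [0.6277, -0.213, 0.0825]
tcp_rot: [3.138, -0.123, 0.003]
wrist_force: [2.4, -0.3, 8.5]
width: 0.498
```

{"name": "jog_arm", "arguments": {
  "motion": [
    {"dx": 0, "dy": 0, "dz": 0, "turn": 0},
    {"dx": 0, "dy": 0, "dz": 0, "turn": 0},
    {"dx": 0, "dy": 0, "dz": 0, "turn": 0},
    {"dx": 0, "dy": 0, "dz": 0, "turn": 0},
    {"dx": 0, "dy": 0, "dz": 0.3, "turn": 0},
    {"dx": 0, "dy": 0, "dz": 0.5, "turn": 0},
    {"dx": 0, "dy": 0, "dz": 1, "turn": 0},
    {"dx": 0, "dy": 0, "dz": 2, "turn": 0},
    {"dx": 0, "dy": 0, "dz": 3, "turn": 0},
    {"dx": 0, "dy": 0, "dz": 3, "turn": 0},
    {"dx": 0, "dy": 0, "dz": 3, "turn": 0},
    {"dx": 0, "dy": 0, "dz": 3, "turn": 0}
  ],
  "fingers": 5.4
}}

```text
time: 23.6
tool_pos: [0.6268, -0.2125, 0.2417]
tcp_rot: [3.139, -0.123, 0.002]
wrist_force: [0.5, 0.5, -0.0]
width: 0.633
```

{"name": "jog_arm", "arguments": {
  "motion": [
    {"dx": -2, "dy": 3, "dz": 1, "turn": 0},
    {"dx": -2, "dy": 3, "dz": 1, "turn": 0},
    {"dx": -2, "dy": 3, "dz": 1, "turn": 0},
    {"dx": -2, "dy": 3, "dz": 1, "turn": 0},
    {"dx": -2, "dy": 3, "dz": 1, "turn": 0},
    {"dx": -2, "dy": 3, "dz": 0, "turn": 0},
    {"dx": -2, "dy": 3, "dz": 0, "turn": 0},
    {"dx": 0, "dy": 0, "dz": 0, "turn": 0},
    {"dx": 0, "dy": 0, "dz": 0, "turn": 0}
  ]
}}

```text
time: 24.35
tool_pos: [0.4863, -0.0014, 0.2906]
tcp_rot: [3.139, -0.118, 0.004]
wrist_force: [0.0, -0.3, 0.3]
width: 0.632
```

```bash
python3 - <<'E'
from h import *
im,de=save('top','topF.png'); im2,de2=save('scene','scF.png'); print(bot.read_state()['time'],bot.read_state()['wrist_force'])
cv2.imwrite('pics/cropF.png',np.hstack([cv2.resize(im[175:305,420:540],(400,433),interpolation=2),cv2.resize(im2[125:255,130:275],(400,433),interpolation=2)])[:,:,::-1])
a=-.077; d=np.array([np.cos(a),np.sin(a)]); n=np.array([-d[1],d[0]]); C=np.array([.5765,-.2075])
for nm,i,D in(('top',im,de),('scene',im2,de2)):
    P=cloud(nm,D); X=(P[...,:2]-C)@d; Y=(P[...,:2]-C)@n; Z=P[...,2]; H,S,V=cv2.split(cv2.cvtColor(i,cv2.COLOR_RGB2HSV))
    sil=(abs(X)<.08)&(abs(Y)<.032)&(S<60)&(V>130)&(Z<.087)&(Z>.06)
    A=np.c_[X[sil],Y[sil],np.ones(sil.sum())]; c=np.linalg.lstsq(A,Z[sil],rcond=None)[0]
    dk=(abs(X)<.11)&(abs(Y)<.1)&(abs(Y)>.045)&(abs(Z-.08)<.006)&(V<90)
    B=np.c_[X[dk],Y[dk],np.ones(dk.sum())]; c2=np.linalg.lstsq(B,Z[dk],rcond=None)[0]
    print(nm,'cover plane',c,sil.sum(),'deck',c2,'x',np.percentile(X[sil],[0,100]),'y',np.percentile(Y[sil],[0,100]))
    print(' |y|>25 edge z',np.median(Z[sil&(Y>.018)]),np.median(Z[sil&(Y<-.018)]),' x ends',np.median(Z[sil&(X>.065)]),np.median(Z[sil&(X<-.03)]))
# bystanders before/after (top)
o=np.load('pics/top0.png.npz')['im']
v,u=np.mgrid[:480,:640]
for nm,(x0,x1,y0,y1) in dict(dish=(430,468,210,245),mouse=(370,412,312,370),can=(360,405,140,190),speaker=(235,295,185,240)).items():
    print(nm,'mean abs diff',np.abs(im[y0:y1,x0:x1].astype(int)-o[y0:y1,x0:x1]).mean())
E
```

```text
24.45 [ 0.22652347  0.12183874 -0.37171978]
top cover plane [-0.25794422 -0.00455807  0.09740918] 138 deck [-0.00187344 -0.00099815  0.08062273] x [0.03228201 0.07826135] y [-0.03147251  0.0318943 ]
 |y|>25 edge z 0.0800561253801717 0.08018110504016263  x ends 0.07989421333110514 nan
scene cover plane [0.00255235 0.02242551 0.08128005] 587 deck [-0.00098802  0.00274921  0.08117915] x [-0.06199769  0.07606972] y [-0.03132776  0.02912004]
 |y|>25 edge z 0.08173414097795484 0.08066215630290341  x ends 0.08090148669488473 0.08094933067800447
dish mean abs diff 36.075689223057644
mouse mean abs diff 30.70703338806787
can mean abs diff 3.283851851851852
speaker mean abs diff 3.0635353535353533
  return _methods._mean(a, axis=axis, dtype=dtype,
  ret = ret.dtype.type(ret / rcount)
```

View pics/cropF.png

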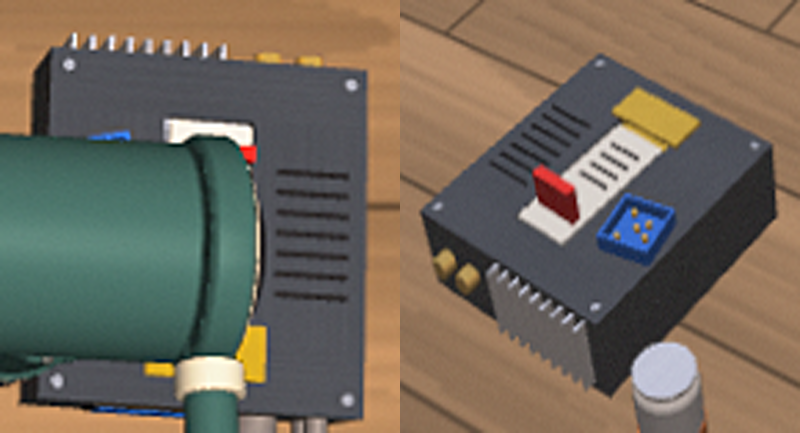

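In the scene view (right half) the cover fills the bay under the lip, with the pull upright and the dish in place. The arm blocks the dish and mouse in the top view, so I compare those in the scene view before handing in.

```bash
python3 - <<'E'
from h import *
o=np.load('pics/scene0.png.npz')['im'].astype(int); n=np.load('pics/scF.png.npz')['im'].astype(int)
for nm,(x0,x1,y0,y1) in dict(dish=(200,232,178,206),mouse=(296,330,162,192),can=(212,246,226,292),speaker=(338,394,238,296)).items():
    print(nm,np.abs(n[y0:y1,x0:x1]-o[y0:y1,x0:x1]).mean().round(2))
print(bot.finish_job())
E
```

```text
dish 14.09
mouse 2.64
can 1.89
speaker 4.77
the job is handed in; nothing more can be done
None
```

```bash
python3 - <<'E'
import numpy as np,cv2
for f in('scene0.png','scF.png'):
    im=np.load('pics/'+f+'.npz')['im']; H,S,V=cv2.split(cv2.cvtColor(im,cv2.COLOR_RGB2HSV))
    m=(H>100)&(H<125)&(S>150)&(V>60); m[:170]=0;m[215:]=0;m[:,:190]=0;m[:,240:]=0
    v,u=np.nonzero(m); print(f,len(u),u.mean().round(2),v.mean().round(2),u.min(),u.max(),v.min(),v.max())
E
```

```text
scene0.png 342 215.21 193.45 201 229 183 203
scF.png 345 215.17 193.4 201 228 183 203
```

I handed the job in at about 24.5 s of the 64 s allowed: the silver cover is seated flat and flush in the amplifier's bay, and the robot is clear of everything.

**What I did:**
- **Drawing out:** I gripped the cover across its width, drew it out from under the shelf, laid it flat on the bench and let go.
- **Tilting:** I took it again by the red pull. A 20 N grip held it level and it did not tip by itself. I rested its tail on the fixed shelf's front edge and pressed at the pull until it tilted about 0.17 rad. The wrist force peaked at about 38 N.
- **Seating:** I carried it to the amplifier, slid the tongue under the lip and lowered the other end without letting go. I opened the fingers only slightly, because the dish was close by.

**What the last checks showed:**
- **Flatness:** the cover's slope along its length is about 0.003 rad. Its top is level with the deck, at 81.3 mm against 81.2 mm in the scene view and 80.1 mm against 80.6 mm in the top view.
- **Disagreement:** the scene view's fit gave a sideways slope of 0.02 rad. The part of the cover visible in the top view showed equal heights on both sides, so I take the slope as noise at the edges.
- **Bystanders:** the mouse, can and speaker look unchanged. The dish area first showed a larger picture difference. After handing in I compared its outline with the first picture and it had moved by less than 0.1 pixel, so the difference probably comes from the cover and shadow next to it.

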